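# Gauge the return slots and sign the jammed ones

## Task

Test every return-slot block on the board with the slot gauge: push its blade straight into the slot until it stops, moving the orange marker inside with the blade and never with the fingers. Drape a red tent sign over the bar of each block where the blade jammed less than halfway and a green one over the bar of each block that took it fully; leave the gauge lying flat, lengthwise and fully on its cork mat, and do not disturb the book and the cup.

Things in the scene. Friction and masses are not known exactly. Their poses are not given: they have to be found in the camera images.
- block_a: white block, 80 (x) x 90 (y) x 50 mm high, 2.8 kg, standing loose on a 10 mm board; may be absent. Origin under its centre (on the board), z up, x points into the block. Its front face (x = -40 mm, to the robot, blue line) has a level slot 42 mm wide, 10 mm high, 25 to 35 mm above the origin. All look alike; an obstructed slot narrows out of sight and stops the blade about 22 mm in
- block_a_bar (a point): top of the bar of block_a, mid-length, 105 mm above the block's origin; axes as the block. Round level bar, 10 mm diameter, along y over the block's middle, free over 78 mm between two posts 6 mm thick
- rider_a (a joint): orange marker in the slot of block_a, seen through an 8 mm wide window in its roof; 0 to 0.040 m into the block. At 0 its front is 10 mm inside the mouth; the blade's tip pushes it (about 1 N) and it stays where left: it reads the deepest blade depth less 10 mm. At 0.040, blade 50 mm in, it meets its end stop: slot clear
- block_b: white block, 80 (x) x 90 (y) x 50 mm high, 2.8 kg, standing loose on a 10 mm board; may be absent. Origin under its centre (on the board), z up, x points into the block. Its front face (x = -40 mm, to the robot, blue line) has a level slot 42 mm wide, 10 mm high, 25 to 35 mm above the origin. All look alike; an obstructed slot narrows out of sight and stops the blade about 22 mm in
- block_b_bar (a point): top of the bar of block_b, mid-length, 105 mm above the block's origin; axes as the block. Round level bar, 10 mm diameter, along y over the block's middle, free over 78 mm between two posts 6 mm thick
- rider_b (a joint): orange marker in the slot of block_b, seen through an 8 mm wide window in its roof; 0 to 0.040 m into the block. At 0 its front is 10 mm inside the mouth; the blade's tip pushes it (about 1 N) and it stays where left: it reads the deepest blade depth less 10 mm. At 0.040, blade 50 mm in, it meets its end stop: slot clear
- block_c: white block, 80 (x) x 90 (y) x 50 mm high, 2.8 kg, standing loose on a 10 mm board; may be absent. Origin under its centre (on the board), z up, x points into the block. Its front face (x = -40 mm, to the robot, blue line) has a level slot 42 mm wide, 10 mm high, 25 to 35 mm above the origin. All look alike; an obstructed slot narrows out of sight and stops the blade about 22 mm in
- block_c_bar (a point): top of the bar of block_c, mid-length, 105 mm above the block's origin; axes as the block. Round level bar, 10 mm diameter, along y over the block's middle, free over 78 mm between two posts 6 mm thick
- rider_c (a joint): orange marker in the slot of block_c, seen through an 8 mm wide window in its roof; 0 to 0.040 m into the block. At 0 its front is 10 mm inside the mouth; the blade's tip pushes it (about 1 N) and it stays where left: it reads the deepest blade depth less 10 mm. At 0.040, blade 50 mm in, it meets its end stop: slot clear
- block_d: white block, 80 (x) x 90 (y) x 50 mm high, 2.8 kg, standing loose on a 10 mm board; may be absent. Origin under its centre (on the board), z up, x points into the block. Its front face (x = -40 mm, to the robot, blue line) has a level slot 42 mm wide, 10 mm high, 25 to 35 mm above the origin. All look alike; an obstructed slot narrows out of sight and stops the blade about 22 mm in
- block_d_bar (a point): top of the bar of block_d, mid-length, 105 mm above the block's origin; axes as the block. Round level bar, 10 mm diameter, along y over the block's middle, free over 78 mm between two posts 6 mm thick
- rider_d (a joint): orange marker in the slot of block_d, seen through an 8 mm wide window in its roof; 0 to 0.040 m into the block. At 0 its front is 10 mm inside the mouth; the blade's tip pushes it (about 1 N) and it stays where left: it reads the deepest blade depth less 10 mm. At 0.040, blade 50 mm in, it meets its end stop: slot clear
- gauge: slot gauge, 150 g: steel blade 4 mm thick, 36 mm wide, from 25 to 115 mm along +x; blue handle x -25 to 25 mm: foot 36 mm wide, 4 mm thick, on it an upright grip 18 mm thick (y), from 4 to 45 mm high. Origin under the handle's middle, at the flat underside of handle and blade; z up. Starts on the cork mat
- gauge_tip (a point): middle of the blade's front edge: 115 mm along x from the gauge's origin, 2 mm above its underside
- red_1: red tent sign (rigid inverted V, 70 g), 50 mm wide along its y (the crease), feet about 56 mm apart along x; flat 14 mm wide inside top, 44 mm above the feet; on top a grip fin 10 mm thick (x), 44 mm long (y), 48 to 74 mm high. Origin between the feet, z up. Hangs with its crease along a bar, inside top on the bar's top. Three red ones alike, at most two needed
- red_2: red tent sign (rigid inverted V, 70 g), 50 mm wide along its y (the crease), feet about 56 mm apart along x; flat 14 mm wide inside top, 44 mm above the feet; on top a grip fin 10 mm thick (x), 44 mm long (y), 48 to 74 mm high. Origin between the feet, z up. Hangs with its crease along a bar, inside top on the bar's top. Three red ones alike, at most two needed
- red_3: red tent sign (rigid inverted V, 70 g), 50 mm wide along its y (the crease), feet about 56 mm apart along x; flat 14 mm wide inside top, 44 mm above the feet; on top a grip fin 10 mm thick (x), 44 mm long (y), 48 to 74 mm high. Origin between the feet, z up. Hangs with its crease along a bar, inside top on the bar's top. Three red ones alike, at most two needed
- green_1: green tent sign (rigid inverted V, 70 g), 50 mm wide along its y (the crease), feet about 56 mm apart along x; flat 14 mm wide inside top, 44 mm above the feet; on top a grip fin 10 mm thick (x), 44 mm long (y), 48 to 74 mm high. Origin between the feet, z up. Hangs with its crease along a bar, inside top on the bar's top. Three green ones alike, at most two needed
- green_2: green tent sign (rigid inverted V, 70 g), 50 mm wide along its y (the crease), feet about 56 mm apart along x; flat 14 mm wide inside top, 44 mm above the feet; on top a grip fin 10 mm thick (x), 44 mm long (y), 48 to 74 mm high. Origin between the feet, z up. Hangs with its crease along a bar, inside top on the bar's top. Three green ones alike, at most two needed
- green_3: green tent sign (rigid inverted V, 70 g), 50 mm wide along its y (the crease), feet about 56 mm apart along x; flat 14 mm wide inside top, 44 mm above the feet; on top a grip fin 10 mm thick (x), 44 mm long (y), 48 to 74 mm high. Origin between the feet, z up. Hangs with its crease along a bar, inside top on the bar's top. Three green ones alike, at most two needed
- mat: cork mat fixed on the table, 190 (x) x 80 (y) x 4 mm thick; origin under its centre, z up
- novel: bystander: blue book lying flat, 106 x 150 x 28 mm; origin under its centre
- pencup: bystander: grey open cup, 76 mm across, 95 mm high; origin under its centre
Not all that is in view belongs to the job. What is shaped like the red_1 but blue is not meant.

How it is judged:
On the way:
1. every block on the board has been gauged: the marker of each clear slot is pushed more than 34 mm, that of each obstructed slot more than 8 mm (the blade stops it at about 12 mm) (value of joint each of rider_b, rider_c above 0.008 m and value of joint each of rider_a, rider_d above 0.034 m), for 0.2 s.
At the end, for the whole second after the job is handed in: Markers over 34 mm in clear slots, over 8 mm in obstructed ones; a tent (red: obstructed, green: clear) hangs still on each block's bar, within 25 mm of its middle, tilted under 0.35 rad; the gauge lies flat on the mat, both ends on it, aligned within 0.25 rad (all of step 1 and ((horizontal distance between green_1 and block_a_bar below 0.025 m and z of green_1 in the frame of block_a_bar between -0.054 and -0.036 m and angle between green_1's own z axis and vertical below 0.35 rad and linear speed of green_1 below 0.03 m/s) or (horizontal distance between green_2 and block_a_bar below 0.025 m and z of green_2 in the frame of block_a_bar between -0.054 and -0.036 m and angle between green_2's own z axis and vertical below 0.35 rad and linear speed of green_2 below 0.03 m/s) or (horizontal distance between green_3 and block_a_bar below 0.025 m and z of green_3 in the frame of block_a_bar between -0.054 and -0.036 m and angle between green_3's own z axis and vertical below 0.35 rad and linear speed of green_3 below 0.03 m/s)) and ((horizontal distance between red_1 and block_b_bar below 0.025 m and z of red_1 in the frame of block_b_bar between -0.054 and -0.036 m and angle between red_1's own z axis and vertical below 0.35 rad and linear speed of red_1 below 0.03 m/s) or (horizontal distance between red_2 and block_b_bar below 0.025 m and z of red_2 in the frame of block_b_bar between -0.054 and -0.036 m and angle between red_2's own z axis and vertical below 0.35 rad and linear speed of red_2 below 0.03 m/s) or (horizontal distance between red_3 and block_b_bar below 0.025 m and z of red_3 in the frame of block_b_bar between -0.054 and -0.036 m and angle between red_3's own z axis and vertical below 0.35 rad and linear speed of red_3 below 0.03 m/s)) and ((horizontal distance between red_1 and block_c_bar below 0.025 m and z of red_1 in the frame of block_c_bar between -0.054 and -0.036 m and angle between red_1's own z axis and vertical below 0.35 rad and linear speed of red_1 below 0.03 m/s) or (horizontal distance between red_2 and block_c_bar below 0.025 m and z of red_2 in the frame of block_c_bar between -0.054 and -0.036 m and angle between red_2's own z axis and vertical below 0.35 rad and linear speed of red_2 below 0.03 m/s) or (horizontal distance between red_3 and block_c_bar below 0.025 m and z of red_3 in the frame of block_c_bar between -0.054 and -0.036 m and angle between red_3's own z axis and vertical below 0.35 rad and linear speed of red_3 below 0.03 m/s)) and ((horizontal distance between green_1 and block_d_bar below 0.025 m and z of green_1 in the frame of block_d_bar between -0.054 and -0.036 m and angle between green_1's own z axis and vertical below 0.35 rad and linear speed of green_1 below 0.03 m/s) or (horizontal distance between green_2 and block_d_bar below 0.025 m and z of green_2 in the frame of block_d_bar between -0.054 and -0.036 m and angle between green_2's own z axis and vertical below 0.35 rad and linear speed of green_2 below 0.03 m/s) or (horizontal distance between green_3 and block_d_bar below 0.025 m and z of green_3 in the frame of block_d_bar between -0.054 and -0.036 m and angle between green_3's own z axis and vertical below 0.35 rad and linear speed of green_3 below 0.03 m/s)) and z of gauge in the frame of mat below 0.008 m and angle between gauge's own z axis and vertical below 0.1 rad and angle between the x axis of gauge and the x axis of mat, either way round below 0.25 rad and linear speed of gauge below 0.02 m/s and y of gauge in the frame of mat between -0.03 and 0.03 m and x of gauge in the frame of mat between -0.097 and 0.097 m and y of gauge_tip in the frame of mat between -0.03 and 0.03 m and x of gauge_tip in the frame of mat between -0.097 and 0.097 m); the robot touches nothing.
It fails at once if a marker is pushed by the fingers (contact force between the fingers and rider_a above 0.5 N or contact force between the fingers and rider_b above 0.5 N or contact force between the fingers and rider_c above 0.5 N or contact force between the fingers and rider_d above 0.5 N).
It fails at once if the book or cup is shoved more than 40 mm or knocked over (distance of any of novel, pencup from where it was at the start of the episode above 0.04 m or angle between pencup's own z axis and vertical above 0.5 rad).
Of block_a, block_b, block_c, block_d only 3 to 4 are there at a start; the rules pass over those that are not, and their reading is None.
At some moment in a run one of red_1, red_2, red_3, green_1, green_2, green_3 may be knocked a few centimetres aside while the robot is not near it.
Once in a run the grip may slacken for a moment while it holds something.
It also fails if it takes over 210 s, if anything falls off the work surface, if the arm or the gripper's body presses on something with over 40 N, if the wrist force passes 120 N, or if a joint passes its speed limit or range.

## Robot

A 7-joint arm with a two-finger parallel gripper is mounted at the origin on the work surface. World frame = base frame: x ahead of the robot, y to its left, z up, the work surface at z = 0. Lengths are in m, angles in rad, forces in N, time in s.
With the tool pointing down it reaches from about 0.35 to 0.9 m from the base axis. Payload 8.1 kg.
Tool frame: the origin (TCP) lies where the fingers leave the gripper's body, on its centre line; the fingertips stand 66 mm ahead of it and the grasp point (between the pads) lies 47 mm ahead of it; z points along the fingers, y is the line along which they close (so a half turn about z gives the same grasp; the last joint's range is limited). The gripper opens to 92 mm and grips with 3 to 60 N. Pads are 19 mm wide; open, the fingers measure 130 mm over their backs; the gripper's body (75 mm by 190 mm) begins 47 mm behind the grasp point.
Start: joints at [-1.388, 0.434, 0.025, 1.573, -0.012, 1.134, -0.075], TCP at [0.176, 0.6, 0.292] pointing down, gripper open.
Joint ranges: [-2.62, 2.62], [-0.44, 2.09], [-1.27, 1.32], [0.08, 2.57], [-1.32, 4.46], [0.12, 2], [-2.74, 2.74]. Speed limits (rad/s): [2.22, 2.22, 3.01, 3.01, 3.14, 3.14, 3.14].

## Interface

Orientations are given as a rotation vector (axis times angle).
In Python, from cell import arm gives the robot as it stands.
- The arm moves only by the tool send_rows, never from a script. Its argument "motion" is text: rows parted by semicolons, each of 7 numbers parted by spaces: the closure, from 0 (fully open) to 1 (shut), then the shift along the world's x, y, z in m, then the turn, a rotation vector about the world's x, y, z in degrees. A call has 1 to 5 rows; each row shifts and turns the commanded pose from where the row before left it; what a row does not reach is not made up. A row lasts 1/8 s, in which the tool goes at most 62.5 mm and 10.7 degrees, less where a joint would pass 70% of its speed; a pose out of reach is approached as far as the arm can. A call is refused whole if a number of a shift passes 0.0625 or a number of a turn 10.7, either way. A call with a gripper value outside its range is refused whole. The fingers move at their own pace and stop on an object; "force" is the grip in N (left out, the last holds). Time passes only in rows, so rows that do not move let the fingers close. It gives the time, the measured TCP pose, the force, the opening and the grip force at its end, in the units of the state.
- arm.observe(): the state, without advancing time (a new reading comes with each control period).
- arm.get_image(name): name is "side" or "top" or "wrist"; returns (picture, depth): 480x640x3 uint8, blue, green, red; 480x640 float32, m along the optical axis (not along the pixel's ray), 0 where there is no reading.
- arm.camera_model(name): a dict with "fx", "fy", "cx", "cy" (pixels), "D" ([k1, k2, p1, p2, k3] as OpenCV has them; the pictures are not rectified), "view" (4x4, takes a point from world to camera coordinates). Camera axes: x right, y down, z forward; pixel columns grow to the right and rows downward; lengths in m; the calibration is good to about 2 mm. A picture is of the moment at which its call begins: read the wrist's pose just before it. camera_model takes no time and is no camera call; for the wrist camera it gives the pose at the moment of the call.
- arm.sign_off(): hands the job in; it is judged then, once.
The state is a dict: "clock": time; "joints": joint angles; "dq": joint speeds; "joint_efforts": joint torques, N m; "position": TCP position; "ee_rot": TCP orientation; "force": force on the tool from outside, world axes, zero at the start; "ft_torque": the same for the moment, N m; "width": opening from 0.0 (shut) to 1.0 (fully open); "gripper_force": force on a finger pad.
Only numpy, scipy, OpenCV 4.12 (cv2) and the standard library are available. Lean on these libraries where they do the work, as an engineer would, in place of code of your own. Each camera call takes 0.05 s, during which the arm holds its last target. There are 200 camera calls.

## Working session

There is one attempt and no reset: what is moved stays moved. The work goes in short steps, Python scripts to look and compute and a tool call to move; the robot and the scene stay as the last step left them, time stands still between calls to the robot, and variables do not carry over. Pictures are saved under pics/ and viewed, at most 14 in all, crops included, and the job is handed in when it is done.

Besides the shell and the picture viewer there is one more tool, called after "Call:" as name(argument=value, ...) on one line, values as JSON. send_rows: Moves the arm, as the interface text tells. Its arguments: {"type":"object","properties":{"motion":{"type":"string"},"force":{"type":"number"}},"required":["motion"]}

```bash
ls; mkdir -p pics; cat > h.py <<'E'
import numpy as np, cv2
from cell import arm
from scipy.spatial.transform import Rotation as R
def grab(n):
    m=arm.camera_model(n); im,d=arm.get_image(n); return im,d,m
def world(m,d):
    K=np.array([[m['fx'],0,m['cx']],[0,m['fy'],m['cy']],[0,0,1.]])
    h,w=d.shape; u,v=np.meshgrid(np.arange(w),np.arange(h))
    p=cv2.undistortPoints(np.stack([u,v],-1).reshape(-1,1,2).astype(np.float64),K,np.array(m['D'],float)).reshape(h,w,2)
    c=np.dstack([p*d[...,None],d]); V=np.array(m['view'])
    W=(c-V[:3,3])@V[:3,:3]; W[d==0]=np.nan
    return W
E
python3 - <<'E'
from h import *
for n in('top','side'):
    im,d,m=grab(n); cv2.imwrite(f'pics/{n}0.png',im); np.savez(f'{n}0.npz',im=im,W=world(m,d))
    V=np.array(m['view']); print(n,-V[:3,:3].T@V[:3,3],m['fx'])
s=arm.observe(); print(s['clock'],s['position'],s['ee_rot'],s['width'])
E
```

```text
pics
top [ 0.36707064 -0.01614497  1.18926803] 480.7754931701896
side [ 0.46987017 -1.20383735  0.81040024] 593.559286158743
0.1 [0.17612488 0.59927661 0.2915287 ] [-4.47469442e-01 -3.10946546e+00  2.24863314e-03] 0.9997668425224164
```

View pics/top0.png

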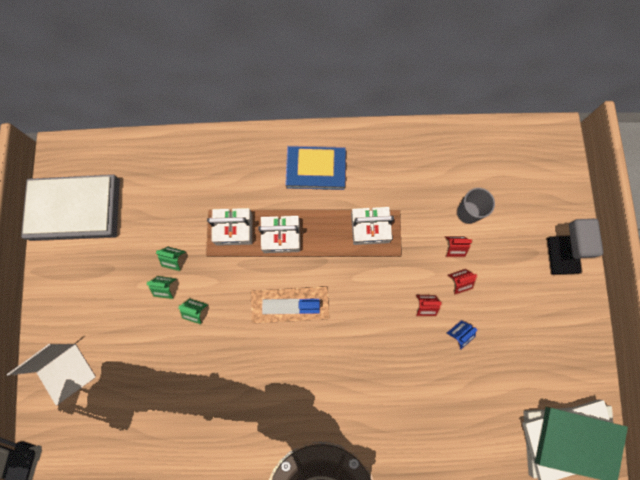

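View pics/side0.png

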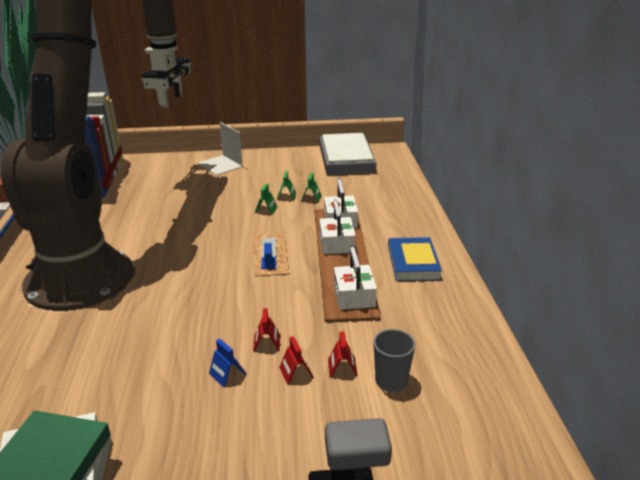

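The top view shows three blocks at (231,226), (280,233) and (372,225). The gauge is on its mat at (290,306), with the handle at its right end and the blade pointing left (+y). The greens are at (171,258), (162,287), (194,311) and the reds at (459,246), (463,281), (428,305). The blue tent at (462,333) is a decoy. The book is at (316,167) and the cup at (478,205). Next I measure them.

```bash
cat > meas.py <<'E'
from h import *
def comps(mask,minn,axis=True):
    n,l,st,ce=cv2.connectedComponentsWithStats(mask.astype(np.uint8))
    return [(l==i) for i in range(1,n) if st[i,4]>=minn]
def rect(P):
    (cx,cy),(w,h),a=cv2.minAreaRect((P[:,:2]*1000).astype(np.float32)); return f'c=({cx:.1f},{cy:.1f}) size=({w:.0f},{h:.0f}) ang={a:.1f}'
def masks(im):
    hsv=cv2.cvtColor(im,cv2.COLOR_BGR2HSV);H,S,V=[hsv[...,i].astype(int) for i in range(3)]
    return dict(red=((H<6)|(H>174))&(S>170)&(V>60),green=(H>50)&(H<80)&(S>120)&(V>40),blue=(H>105)&(H<125)&(S>130)&(V>40))
E
python3 - <<'E'
from meas import *
z=np.load('top0.npz');im,W=z['im'],z['W']
ok=np.isfinite(W[...,2])&(W[...,0]>0.1)
print('table z',np.nanmedian(W[330:420,330:420,2]))
for c,mk in masks(im).items():
    for m in comps(mk&ok,25):
        P=W[m]; hi=P[P[:,2]>np.nanmax(P[:,2])-0.012]
        print(c,np.argwhere(m).mean(0).round(0)[::-1],m.sum(),'med',np.median(P,0).round(3),'zmax',P[:,2].max().round(3),'top',hi.mean(0).round(4),len(hi),rect(hi),'| all',rect(P))
Z=W[...,2]
m=ok&(Z>0.048)&(Z<0.072); m[:200]=0;m[260:]=0;m[:,:200]=0;m[:,405:]=0
for q in comps(m,100): P=W[q];print('block',np.median(P[:,2]).round(4),q.sum(),rect(P))
m=ok&(Z>0.095)&(Z<0.13); m[:195]=0;m[260:]=0;m[:,:200]=0;m[:,405:]=0
for q in comps(m,8): P=W[q];print('bar',P.mean(0).round(4),P[:,2].max(),q.sum(),rect(P))
m=ok&(Z>0.002)&(Z<0.008); m[:280]=0;m[330:]=0;m[:,:240]=0;m[:,340:]=0
for q in comps(m,50): P=W[q];print('mat',np.median(P[:,2]).round(4),q.sum(),rect(P))
m=ok&(Z>0.006)&(Z<0.02); m[:195]=0;m[265:]=0;m[:,:200]=0;m[:,405:]=0
for q in comps(m,100): P=W[q];print('board',np.median(P[:,2]).round(4),q.sum(),rect(P))
E
```

```text
table z -0.00010020674623864074
red [458. 245.] 272 med [ 0.58  -0.356  0.047] zmax 0.078 top [ 0.5849 -0.3571  0.0729] 82 c=(585.1,-359.3) size=(43,10) ang=86.8 | all c=(583.6,-358.7) size=(50,45) ang=86.9
red [464. 280.] 256 med [ 0.493 -0.359  0.047] zmax 0.078 top [ 0.4945 -0.3615  0.0731] 74 c=(494.7,-362.3) size=(10,40) ang=14.0 | all c=(493.4,-363.8) size=(47,49) ang=7.6
red [428. 304.] 252 med [ 0.438 -0.269  0.047] zmax 0.078 top [ 0.4404 -0.2718  0.0737] 79 c=(440.7,-273.1) size=(40,10) ang=87.5 | all c=(439.6,-273.3) size=(48,49) ang=82.9
green [169. 256.] 228 med [0.577 0.346 0.048] zmax 0.079 top [0.5804 0.349  0.0738] 70 c=(580.9,350.2) size=(40,10) ang=71.9 | all c=(581.0,350.2) size=(46,45) ang=73.3
green [160. 286.] 215 med [0.506 0.368 0.048] zmax 0.078 top [0.508  0.3666 0.0737] 69 c=(508.0,368.7) size=(40,10) ang=81.9 | all c=(506.7,370.4) size=(49,34) ang=70.0
green [191. 310.] 231 med [0.447 0.29  0.048] zmax 0.079 top [0.4476 0.2921 0.074 ] 75 c=(447.9,292.5) size=(38,10) ang=71.2 | all c=(447.3,293.6) size=(45,45) ang=72.4
blue [316. 171.] 1028 med [ 0.778 -0.
[... 547 characters left out ...]
0.0608 152 c=(678.9,218.8) size=(41,22) ang=87.7
block 0.0605 865 c=(648.9,196.2) size=(89,82) ang=89.6
block 0.0601 873 c=(638.4,-146.0) size=(82,90) ang=1.0
block 0.0604 153 c=(654.5,101.6) size=(40,22) ang=88.7
block 0.0603 158 c=(653.7,52.2) size=(41,23) ang=88.7
block 0.0601 713 c=(608.4,77.0) size=(50,90) ang=0.9
bar [0.6486 0.1939 0.1135] 0.12110401796035616 177 c=(649.6,195.9) size=(89,11) ang=88.8
bar [ 0.6378 -0.1448  0.1133] 0.12131535163712479 177 c=(638.3,-145.9) size=(11,91) ang=0.6
bar [0.6247 0.0764 0.1137] 0.12118750560842734 180 c=(625.7,77.0) size=(90,11) ang=89.3
mat 0.0048 1725 c=(461.0,62.0) size=(100,215) ang=1.1
board 0.0104 4801 c=(634.2,20.4) size=(490,123) ang=87.5
```

```bash
cat >> meas.py <<'E'
def pca(P):
    c=P[:,:2].mean(0);u,s,v=np.linalg.svd(P[:,:2]-c); a=np.degrees(np.arctan2(v[0,1],v[0,0]))%180
    return c.round(4),round(a,1),(np.ptp((P[:,:2]-c)@v[0])*1000).round(0)
E
python3 - <<'E'
from meas import *
z=np.load('top0.npz');im,W=z['im'],z['W'];Z=W[...,2]
m=(Z>0.095)&(Z<0.13); m[:195]=0;m[260:]=0;m[:,:200]=0;m[:,405:]=0
for q in comps(m,8):print('bar',pca(W[q]))
hsv=cv2.cvtColor(im,cv2.COLOR_BGR2HSV)
s=np.zeros(Z.shape,bool);s[270:340,240:345]=1
bl=s&(hsv[...,1]<60)&(hsv[...,2]>90)
for q in comps(bl,100):print('blade',pca(W[q]),np.median(W[q],0),rect(W[q]))
g=masks(im)['blue']&s&(Z>.04);print('grip',pca(W[g]))
# mat: pick hue sample
mm=s&(Z>0.0025)&(Z<0.0075)
for q in comps(mm,50):
    P=W[q];print('mat',pca(P),rect(P),np.percentile(P[:,:2],[2,98],axis=0))
d=arm.observe();print(R.from_rotvec(d['ee_rot']).as_matrix().round(3))
V=np.array(arm.camera_model('wrist')['view']);T=R.from_rotvec(d['ee_rot']).as_matrix();c=-V[:3,:3].T@V[:3,3];print('wristcam in tool',T.T@(c-d['position']),T.T@V[2,:3],arm.camera_model('wrist')['fx'])
E
```

```text
bar (array([0.6486, 0.1939]), np.float64(89.6), np.float64(89.0))
bar (array([ 0.6378, -0.1448]), np.float64(90.7), np.float64(91.0))
bar (array([0.6247, 0.0764]), np.float64(89.9), np.float64(90.0))
blade (array([0.4515, 0.0801]), np.float64(84.9), np.float64(141.0)) [0.45115759 0.08106867 0.00808138] c=(451.6,58.0) size=(140,35) ang=88.0
grip (array([0.4505, 0.0123]), np.float64(87.5), np.float64(45.0))
mat (array([0.457 , 0.0608]), np.float64(93.1), np.float64(202.0)) c=(457.5,59.4) size=(98,205) ang=6.4 [[ 0.41639203 -0.03161222]
 [ 0.49620392  0.15288192]]
[[-0.959  0.282 -0.   ]
 [ 0.282  0.959 -0.001]
 [-0.    -0.001 -1.   ]]
wristcam in tool [ 0.07218882  0.00050169 -0.09203593] [-2.65863256e-01  5.12897570e-05  9.64010750e-01] 330.93156170851506
```

Call:
send_rows(motion="0 0.023 -0.049 0 0 0 -6.3;0 0.023 -0.049 0 0 0 -6.3;0 0.023 -0.049 0 0 0 -6.3;0 0.023 -0.049 0 0 0 -6.3", force=40)

```text
clock: 0.6
position: [0.2687, 0.4018, 0.292]
ee_rot: [-1.12, -2.935, 0.001]
force: [0.3, -0.4, 0.2]
width: 1.0
gripper_force: 0.0
```

Call:
send_rows(motion="0 0.023 -0.049 0 0 0 -6.3;0 0.023 -0.049 0 0 0 -6.3;0 0.023 -0.049 0 0 0 -6.3;0 0.023 -0.049 0 0 0 -6.3")

```text
clock: 1.1
position: [0.3606, 0.2059, 0.2922]
ee_rot: [-1.733, -2.62, -0.0]
force: [1.5, 1.1, -0.2]
width: 1.002
gripper_force: 0.0
```

Call:
send_rows(motion="0 0.023 -0.049 0 0 0 -6.3;0 0.023 -0.049 0 0 0 -6.3;0 0.023 -0.049 0 0 0 -6.3;0 0.023 -0.049 0 0 0 -6.3;0 0 0 0 0 0 0")

```text
clock: 1.72
position: [0.4531, 0.0077, 0.2924]
ee_rot: [2.267, 2.172, -0.001]
force: [-0.7, 0.3, 0.0]
width: 0.999
gripper_force: 0.0
```

```bash
python3 - <<'E'
from meas import *
im,d,m=grab('wrist');W=world(m,d);Z=W[...,2];cv2.imwrite('pics/w1.png',im)
g=masks(im)['blue']&(Z>.03)&(Z<.07)
for q in comps(g,300):
    P=W[q];t=P[P[:,2]>.044];print('grip',pca(t),rect(t),np.median(t[:,2]))
hsv=cv2.cvtColor(im,cv2.COLOR_BGR2HSV)
bl=(hsv[...,1]<60)&(hsv[...,2]>90)&(Z>0.005)&(Z<.013)
for q in comps(bl,500):print('blade',pca(W[q]),rect(W[q]),np.median(W[q][:,2]))
mm=(Z>0.002)&(Z<.02)
for q in comps(mm,2000):print('mat',rect(W[q]),np.median(W[q][:,2]))
E
```

```text
grip (array([0.4489, 0.0138]), np.float64(88.3), np.float64(50.0)) c=(449.0,12.9) size=(50,18) ang=87.8 0.04847807498923088
blade (array([0.4505, 0.0841]), np.float64(88.8), np.float64(90.0)) c=(450.3,82.8) size=(90,36) ang=88.9 0.007559622155210001
blade (array([ 0.7512, -0.007 ]), np.float64(86.4), np.float64(146.0)) c=(750.9,-12.4) size=(146,4) ang=86.7 0.00917641269631812
mat c=(634.0,58.2) size=(320,122) ang=87.8 0.009559859512189161
mat c=(454.5,60.2) size=(81,190) ang=1.3 0.004010611028364191
mat c=(102.4,17.9) size=(141,48) ang=85.3 0.01254419333839135
```

View pics/w1.png

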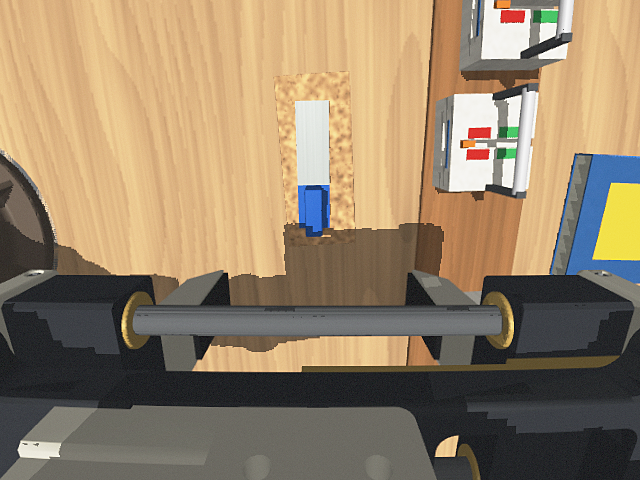

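The wrist view shows the gauge's handle at (314,207) and its blade at (313,140), with the measured sizes matching exactly. I'll go down and grip it.

Call:
send_rows(motion="0 -0.004 0.005 -0.05 0 0 0.8;0 0 0 -0.06 0 0 0;0 0 0 -0.05 0 0 0;0 0 0 -0.03 0 0 0;0 0 0 -0.021 0 0 0")

```text
clock: 2.4
position: [0.447, 0.0181, 0.0795]
ee_rot: [-2.24, -2.2, 0.003]
force: [-1.3, -0.5, 0.5]
width: 0.999
gripper_force: 0.0
```

Call:
send_rows(motion="0 0 0 0 0 0 0;1 0 0 0 0 0 0;1 0 0 0 0 0 0;1 0 0 0 0 0 0;1 0 0 0 0 0 0", force=40)

```text
clock: 3.02
position: [0.4484, 0.0168, 0.0816]
ee_rot: [2.244, 2.198, 0.001]
force: [-0.3, -0.5, -0.4]
width: 0.613
gripper_force: 0.0
```

Call:
send_rows(motion="1 0 0 0 0 0 0;1 0 0 0 0 0 0;1 0 0 0 0 0 0;1 0 0 0.015 0 0 0;1 0 0 0.02 0 0 0")

```text
clock: 3.65
position: [0.4478, 0.0164, 0.117]
ee_rot: [-2.244, -2.198, 0.002]
force: [0.8, -0.1, -2.6]
width: 0.193
gripper_force: 39.9
```

Call:
send_rows(motion="1 -0.005 0.012 0 0 0 -9.8;1 0 0.012 0 0 0 -9.8;1 0 0.012 0 0 0 -9.8;1 0 0.012 0 0 0 -9.8;1 0 0.012 0 0 0 -9.8")

```text
clock: 4.28
position: [0.4431, 0.0773, 0.117]
ee_rot: [-2.956, -1.061, -0.001]
force: [-0.6, 0.1, -2.1]
width: 0.192
gripper_force: 39.9
```

Call:
send_rows(motion="1 0 0 0 0 0 -9.8;1 0 0 0 0 0 -9.8;1 0 0 0 0 0 -9.8;1 0 0 0 0 0 -9.8;1 0 0 0 0 0 0")

```text
clock: 4.9
position: [0.4431, 0.0769, 0.1167]
ee_rot: [-3.141, -0.019, 0.0]
force: [-0.2, 0.4, -2.2]
width: 0.194
gripper_force: 39.9
```

```bash
cat > gl.py <<'E'
from meas import *
import sys
s=arm.observe();T=R.from_rotvec(s['ee_rot']).as_matrix();print('t',s['clock'],'p',s['position'].round(4) if hasattr(s['position'],'round') else s['position'],'yaw',np.degrees(np.arctan2(T[1,0],T[0,0])).round(2),'toolx z',T[2,0].round(4),'F',np.round(s['force'],1),'w',s['width'],'q7',s['joints'][6])
im,d,m=grab('wrist');W=world(m,d);Z=W[...,2];cv2.imwrite(f'pics/{sys.argv[1]}.png',im)
hsv=cv2.cvtColor(im,cv2.COLOR_BGR2HSV)
H=hsv[...,0]
p=s['position']
bl=(hsv[...,1]<60)&(hsv[...,2]>70)&(Z>0.02)&(Z<.054)&(abs(W[...,1]-p[1])<.03)&(W[...,0]<p[0]+.125)
for q in comps(bl,300):
    P=W[q];A=np.c_[P[:,:2],np.ones(len(P))];c=np.linalg.lstsq(A,P[:,2],rcond=None)[0];print('blade',pca(P),rect(P),'ztop',np.median(P[:,2]).round(4),'slope',c[:2].round(3),'xmax',np.percentile(P[:,0],99).round(4))
b=(Z>.056)&(Z<.066)&(W[...,0]>.5)
for q in comps(b,1500):
    P=W[q];print('blocktop',rect(P),np.median(P[:,2]).round(4),'front x',np.percentile(P[:,0],1).round(4))
o=(H>8)&(H<18)&(hsv[...,1]>200)&(hsv[...,2]>180)&(Z>.03)&(Z<.066)&(W[...,0]>.55)
for q in comps(o,15):print('orange',np.median(W[q],0).round(4),q.sum(),np.ptp(W[q],0).round(4))
np.savez('last.npz',im=im,W=W)
E
python3 gl.py w2
```

```text
t 4.9 p [0.4431 0.0769 0.1167] yaw 0.7 toolx z -0.0001 F [-0.2  0.4 -2.2] w 0.19374039422230577 q7 -1.052337057396699
blade (array([0.5105, 0.0779]), np.float64(0.4), np.float64(90.0)) c=(507.7,77.8) size=(90,36) ang=0.5 ztop 0.0311 slope [-0.001 -0.   ] xmax 0.5521
```

View pics/w2.png

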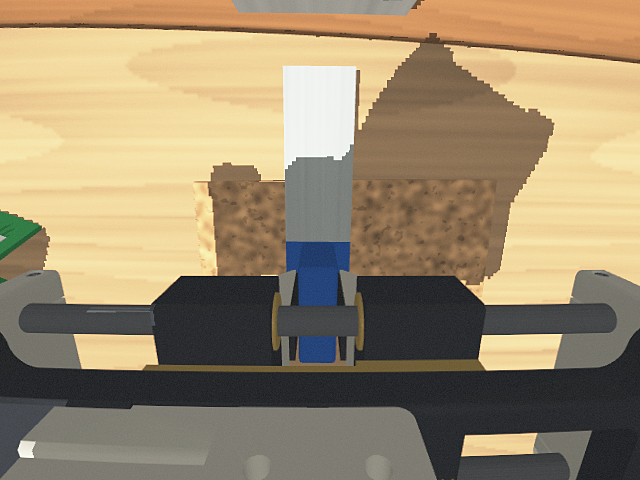

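The blade's top is at z=0.031, so the fingers closed late and hold the grip 12 mm too high. I'll set it down on the mat and grip it again lower.

Call:
send_rows(motion="1 0 0 -0.012 0 0 0;1 0 0 -0.01 0 0 0;1 0 0 0 0 0 0;0.6 0 0 0 0 0 0;0.6 0 0 0 0 0 0")

```text
clock: 5.58
position: [0.4433, 0.0765, 0.0943]
ee_rot: [3.142, 0.017, 0.0]
force: [-0.3, 0.2, -0.7]
width: 0.356
gripper_force: 0.0
```

Call:
send_rows(motion="0.6 0 0 0 0 0 0;0.6 0 0 -0.006 0 0 0;0.6 0 0 -0.007 0 0 0;1 0 0 0 0 0 0;1 0 0 0 0 0 0")

```text
clock: 6.2
position: [0.4432, 0.0765, 0.0812]
ee_rot: [3.141, 0.017, -0.0]
force: [0.0, -0.7, -0.2]
width: 0.23
gripper_force: 0.0
```

Call:
send_rows(motion="1 0 0 0 0 0 0;1 0 0 0 0 0 0;1 0 0 0 0 0 0;1 0 0 0 0 0 0;1 0 0 0 0 0 0")

```text
clock: 6.82
position: [0.4432, 0.0767, 0.0813]
ee_rot: [3.142, 0.017, 0.0]
force: [0.2, -0.4, -2.0]
width: 0.195
gripper_force: 40.0
```

Call:
send_rows(motion="1 -0.005 0 0.017 0 0 0;1 0 0 0.0165 0 0 0;1 0 0 0 0 0 0")

```text
clock: 7.2
position: [0.4387, 0.0769, 0.1153]
ee_rot: [-3.141, -0.017, -0.003]
force: [-0.8, -0.2, -2.1]
width: 0.194
gripper_force: 40.0
```

```bash
python3 gl.py w3
```

```text
t 7.2 p [0.4387 0.0769 0.1153] yaw 0.64 toolx z 0.0017 F [-0.8 -0.2 -2.1] w 0.19363383943690118 q7 -1.049481950618654
blade (array([0.506 , 0.0782]), np.float64(0.6), np.float64(91.0)) c=(503.0,78.2) size=(91,36) ang=0.5 ztop 0.0417 slope [0.001 0.001] xmax 0.5474
```

Call:
send_rows(motion="1 0.012 -0.0015 0 0 0 -0.6;1 0.01 0 0 0 0 0;1 0 0 0 0 0 0")

```text
clock: 7.62
position: [0.4615, 0.0749, 0.1145]
ee_rot: [3.141, 0.0, 0.001]
force: [-0.4, -0.4, -1.3]
width: 0.193
gripper_force: 40.0
```

```bash
cat >> gl.py <<'E'
f=(W[...,0]>.565)&(Z>.015)&(Z<.07)&(abs(W[...,1]-p[1])<.08)
for q in comps(f,200):
    P=W[q];print('face',np.percentile(P,[0.5,99.5],axis=0).round(4).tolist(),len(P),rect(P))
    t=P[P[:,2]>.058]
    if len(t)>20: print('edge',pca(t[t[:,0]<np.percentile(t[:,0],30)]),'top',np.percentile(t,[0.5,99.5],axis=0).round(4).tolist())
E
python3 gl.py w4
```

```text
t 7.625 p [0.4615 0.0749 0.1145] yaw 0.01 toolx z 0.0007 F [-0.4 -0.4 -1.3] w 0.19324860516241285 q7 -1.054665423875975
blade (array([0.5841, 0.0744]), np.float64(89.7), np.float64(60.0)) c=(584.7,74.9) size=(60,4) ang=89.7 ztop 0.0342 slope [-0.378 -0.023] xmax 0.5863
blade (array([0.5287, 0.0753]), np.float64(0.0), np.float64(90.0)) c=(525.7,75.3) size=(36,90) ang=89.9 ztop 0.0408 slope [ 0. -0.] xmax 0.57
blocktop c=(586.1,76.6) size=(91,7) ang=90.0 0.0594 front x 0.5832
face [[0.5827, 0.0322, 0.0155], [0.5889, 0.1214, 0.0612]] 9712 c=(585.9,76.7) size=(91,7) ang=90.0
edge (array([0.584 , 0.0754]), np.float64(89.9), np.float64(90.0)) top [[0.5831, 0.0322, 0.058], [0.5891, 0.1215, 0.0614]]
face [[0.565, 0.0577, 0.0391], [0.5708, 0.0931, 0.0424]] 1042 c=(568.0,75.4) size=(6,36) ang=0.0
```

View pics/w4.png

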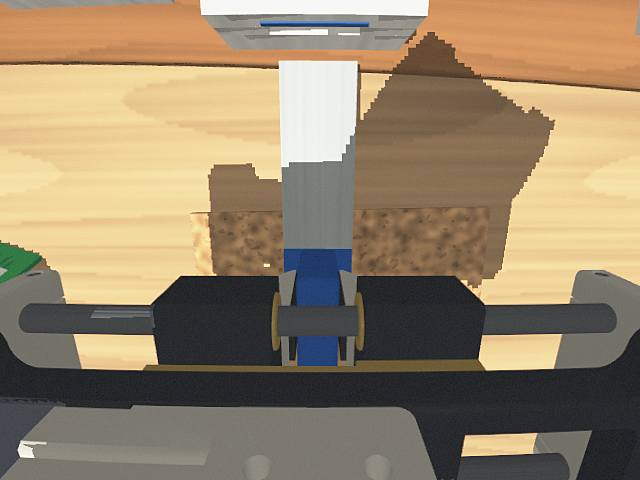

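The slot is straight ahead of the blade; its mouth and the blue line are around (313,24). I correct y and z, then insert.

Call:
send_rows(motion="1 0 0.0015 0.001 0 0 0;1 0.01 0 0 0 0 0;1 0.01 0 0 0 0 0;1 0.01 0 0 0 0 0;1 0 0 0 0 0 0")

```text
clock: 8.3
position: [0.4913, 0.0765, 0.1158]
ee_rot: [3.141, 0.0, 0.001]
force: [-0.5, -0.7, -2.0]
width: 0.189
gripper_force: 40.0
```

Call:
send_rows(motion="1 0.004 0 0 0 0 0;1 0.003 0 0 0 0 0;1 0 0 0 0 0 0")

```text
clock: 8.68
position: [0.4966, 0.0767, 0.1155]
ee_rot: [-3.141, -0.0, 0.002]
force: [-2.5, -0.8, -2.3]
width: 0.188
gripper_force: 40.0
```

Call:
send_rows(motion="1 0.003 0 0 0 0 0;1 0 0 0 0 0 0")

```text
clock: 8.93
position: [0.497, 0.0767, 0.1149]
ee_rot: [-3.141, -0.0, 0.01]
force: [-11.1, -0.3, 3.3]
width: 0.196
gripper_force: 40.0
```

The blade jammed at about 23 mm (11 N), so B2 (y=0.077) is obstructed. I'll back out and go to B1.

Call:
send_rows(motion="1 -0.02 0 0 0 0 0;1 -0.03 0 0 0 0 0;1 0 0.04 0 0 0 0;1 0 0.04 0 0 0 0;1 0.015 0.0395 0 0 0 0")

```text
clock: 9.55
position: [0.4649, 0.1977, 0.1159]
ee_rot: [-3.141, -0.001, -0.0]
force: [1.3, -0.3, -1.3]
width: 0.191
gripper_force: 40.0
```

Call:
send_rows(motion="1 0.01 0 0 0 0 0;1 0 0 0 0 0 0;1 0 0 0 0 0 0")

```text
clock: 9.93
position: [0.475, 0.1948, 0.1158]
ee_rot: [3.141, -0.003, -0.0]
force: [0.3, -0.6, -2.3]
width: 0.195
gripper_force: 40.0
```

```bash
python3 gl.py w5; python3 - <<'E'
from meas import *
im,d,m=grab('top');W=world(m,d);Z=W[...,2]
b=(Z>0.095)&(Z<0.13); b[:195]=0;b[260:]=0;b[:,:200]=0;b[:,405:]=0
for q in comps(b,8):print('bar',pca(W[q]))
cv2.imwrite('pics/t1.png',cv2.resize(im[195:265,200:410],None,fx=3.8,fy=3.8,interpolation=cv2.INTER_CUBIC))
E
```

```text
t 9.925 p [0.475  0.1948 0.1158] yaw -0.1 toolx z -0.0003 F [ 0.3 -0.6 -2.3] w 0.19537732902897545 q7 -1.2856720847329317
blade (array([0.5418, 0.1953]), np.float64(0.1), np.float64(90.0)) c=(539.0,195.3) size=(90,36) ang=0.1 ztop 0.0413 slope [-0.01  -0.001] xmax 0.5833
blocktop c=(594.9,89.2) size=(24,67) ang=0.6 0.0595 front x 0.5836
face [[0.6064, 0.152, 0.0152], [0.6113, 0.241, 0.049]] 4896 c=(609.0,196.5) size=(91,6) ang=89.7
face [[0.5836, 0.1149, 0.0155], [0.6175, 0.1226, 0.061]] 3830 c=(601.5,118.9) size=(8,36) ang=90.0
edge (array([0.5868, 0.1187]), np.float64(84.2), np.float64(9.0)) top [[0.5838, 0.1149, 0.0581], [0.6038, 0.1225, 0.0613]]
face [[0.5651, 0.1777, 0.0392], [0.5839, 0.2132, 0.0427]] 3303 c=(574.6,195.5) size=(36,19) ang=90.0
bar (array([0.6485, 0.1953]), np.float64(89.7), np.float64(88.0))
bar (array([ 0.6378, -0.1447]), np.float64(90.7), np.float64(90.0))
bar (array([0.6246, 0.076 ]), np.float64(89.6), np.float64(90.0))
```

View pics/t1.png

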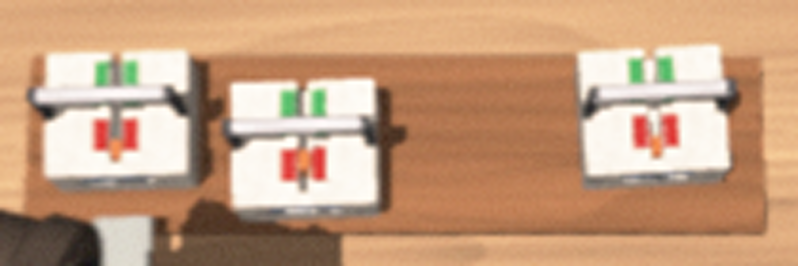

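The middle block's marker now sits in its red zone at (302,160). The left and right markers are still at the mouth, at (115,148) and (656,146). B1 is next.

Call:
send_rows(motion="1 0.01 0.0016 0.0005 0 0 -0.3;1 0.012 0 0 0 0 0;1 0.01 0 0 0 0 0;1 0.008 0 0 0 0 0;1 0 0 0 0 0 0")

```text
clock: 10.65
position: [0.5159, 0.1975, 0.1162]
ee_rot: [3.141, -0.008, 0.001]
force: [0.4, -1.2, -1.5]
width: 0.195
gripper_force: 40.0
```

Call:
send_rows(motion="1 0.004 0 0 0 0 0;1 0.003 0 0 0 0 0;1 0 0 0 0 0 0")

```text
clock: 11.02
position: [0.5224, 0.1978, 0.1163]
ee_rot: [3.142, -0.008, 0.0]
force: [-0.6, 0.3, -2.0]
width: 0.19
gripper_force: 40.0
```

Call:
send_rows(motion="1 0.003 0 0 0 0 0;1 0 0 0 0 0 0")

```text
clock: 11.28
position: [0.5255, 0.1978, 0.1163]
ee_rot: [-3.142, 0.008, -0.001]
force: [-0.2, 0.1, -1.4]
width: 0.192
gripper_force: 40.0
```

Call:
send_rows(motion="1 0.006 0 0 0 0 0;1 0.006 0 0 0 0 0;1 0.006 0 0 0 0 0;1 0 0 0 0 0 0")

```text
clock: 11.78
position: [0.5441, 0.1976, 0.1163]
ee_rot: [3.141, -0.008, 0.002]
force: [0.2, -0.8, -2.4]
width: 0.196
gripper_force: 40.0
```

Call:
send_rows(motion="1 0.003 0 0 0 0 0;1 0.002 0 0 0 0 0;1 0 0 0 0 0 0")

```text
clock: 12.15
position: [0.5484, 0.1977, 0.1163]
ee_rot: [3.142, -0.008, 0.0]
force: [0.2, -0.2, -1.8]
width: 0.193
gripper_force: 40.0
```

```bash
cat > top.py <<'E'
from meas import *
import sys
im,d,m=grab('top');W=world(m,d);Z=W[...,2]
b=(Z>0.095)&(Z<0.14); b[:195]=0;b[260:]=0;b[:,:200]=0;b[:,405:]=0
for q in comps(b,8):print('bar',pca(W[q]))
hsv=cv2.cvtColor(im,cv2.COLOR_BGR2HSV)
o=(hsv[...,0]>7)&(hsv[...,0]<17)&(hsv[...,1]>170)&(hsv[...,2]>150)
for x in [(205,255),(258,304),(350,395)]:
    q=o.copy();q[:,:x[0]]=0;q[:,x[1]:]=0;q[:205]=0;q[255:]=0;q&=(Z>.03)
    if q.sum():print('rider',q.sum(),np.median(W[q],0).round(4))
cv2.imwrite(f'pics/{sys.argv[1]}.png',cv2.resize(im[195:265,200:410],None,fx=3.8,fy=3.8,interpolation=cv2.INTER_CUBIC))
np.savez('toplast.npz',im=im,W=W)
for c,mk in masks(im).items():
    if c=='blue':continue
    for q in comps(mk&(W[...,2]>.06),25):
        P=W[q];hi=P[P[:,2]>P[:,2].max()-.012];print(c,pca(hi),rect(hi),P[:,2].max().round(3))
E
python3 top.py t2
```

```text
bar (array([0.6484, 0.1729]), np.float64(89.2), np.float64(44.0))
bar (array([ 0.6377, -0.1445]), np.float64(90.9), np.float64(90.0))
bar (array([0.6247, 0.0763]), np.float64(89.7), np.float64(90.0))
bar (array([0.5591, 0.1606]), np.float64(174.2), np.float64(19.0))
bar (array([0.5635, 0.1688]), np.float64(91.0), np.float64(12.0))
rider 2 [ 0.6164 -0.1461  0.0596]
red (array([ 0.5804, -0.3175]), np.float64(90.6), np.float64(40.0)) c=(580.7,-317.2) size=(40,10) ang=89.8 0.082
red (array([ 0.4945, -0.3618]), np.float64(104.2), np.float64(41.0)) c=(494.9,-363.0) size=(10,41) ang=14.2 0.079
red (array([ 0.4403, -0.272 ]), np.float64(86.0), np.float64(40.0)) c=(440.6,-273.3) size=(40,10) ang=87.5 0.078
green (array([0.4476, 0.2924]), np.float64(71.4), np.float64(40.0)) c=(448.1,293.7) size=(40,10) ang=72.1 0.08
```

Call:
send_rows(motion="1 0.003 0 0 0 0 0;1 0.002 0 0 0 0 0;1 0 0 0 0 0 0")

```text
clock: 12.58
position: [0.5495, 0.1979, 0.1151]
ee_rot: [-3.141, 0.007, 0.013]
force: [-12.3, 0.3, 2.1]
width: 0.194
gripper_force: 40.0
```

B1 took the blade fully (51 mm, then a 12 N stop), so it is clear. B3 (y=-0.146) is next. One red tent was also knocked, to (0.581,-0.317).

Call:
send_rows(motion="1 -0.02 0 0 0 0 0;1 -0.04 0 0 0 0 0;1 -0.034 0 0 0 0 0;1 0 -0.049 0 0 0 0;1 0 -0.049 0 0 0 0")

```text
clock: 13.2
position: [0.4592, 0.0996, 0.1165]
ee_rot: [-3.141, 0.003, -0.002]
force: [1.2, -0.6, -0.9]
width: 0.193
gripper_force: 40.0
```

Call:
send_rows(motion="1 0 -0.049 0 0 0 0;1 0 -0.049 0 0 0 0;1 0 -0.049 0 0 0 0;1 0 -0.049 0 0 0 0;1 0 -0.0495 0 0 0 1.2")

```text
clock: 13.82
position: [0.4595, -0.1474, 0.1165]
ee_rot: [3.141, 0.026, 0.001]
force: [1.2, -0.1, -1.6]
width: 0.192
gripper_force: 40.0
```

Call:
send_rows(motion="1 0.008 0 0 0 0 0;1 0 0 0 0 0 0;1 0 0 0 0 0 0")

```text
clock: 14.2
position: [0.4672, -0.1444, 0.116]
ee_rot: [-3.141, -0.028, 0.001]
force: [0.4, -0.0, -2.3]
width: 0.195
gripper_force: 40.0
```

```bash
python3 gl.py w6;python3 top.py t3 | grep rider
```

```text
t 14.2 p [ 0.4672 -0.1444  0.116 ] yaw 1.03 toolx z -0.0006 F [ 0.4 -0.  -2.3] w 0.1951982361608204 q7 -0.6320417222821375
blade (array([ 0.534 , -0.1424]), np.float64(1.2), np.float64(90.0)) c=(531.3,-142.5) size=(90,36) ang=1.3 ztop 0.0416 slope [-0.009  0.   ] xmax 0.5754
face [[0.5956, -0.1917, 0.0153], [0.6003, -0.1027, 0.0556]] 6309 c=(598.1,-147.3) size=(5,91) ang=1.0
face [[0.5651, -0.1594, 0.0394], [0.5763, -0.1239, 0.0431]] 1981 c=(570.6,-141.5) size=(12,36) ang=1.0
rider 2 [ 0.6166 -0.1463  0.0586]
```

View pics/t3.png

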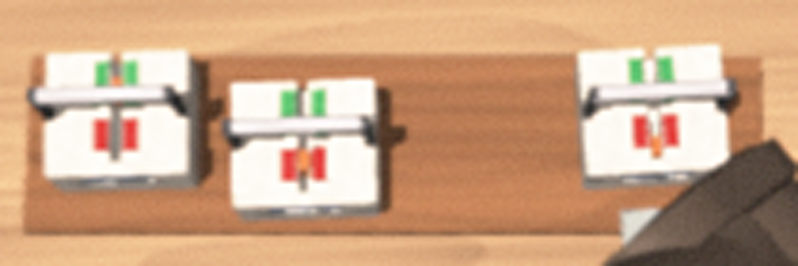

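B1's marker is in its green zone at (118,78), confirming clear. B3 is next.

Call:
send_rows(motion="1 0 -0.0056 0.0005 0 0 0;1 0.01 0 0 0 0 0;1 0.01 0.0002 0 0 0 0;1 0.01 0.0002 0 0 0 0;1 0.008 0.0002 0 0 0 0")

```text
clock: 14.92
position: [0.5059, -0.1507, 0.1166]
ee_rot: [3.141, 0.026, -0.001]
force: [-1.7, 0.3, -0.9]
width: 0.192
gripper_force: 40.0
```

Call:
send_rows(motion="1 0 0 0 0 0 0;1 0.004 0 0 0 0 0;1 0.003 0 0 0 0 0;1 0 0 0 0 0 0")

```text
clock: 15.42
position: [0.5104, -0.1507, 0.1162]
ee_rot: [-3.141, -0.024, 0.005]
force: [-5.3, -0.8, -2.1]
width: 0.19
gripper_force: 40.0
```

Call:
send_rows(motion="1 0.003 0 0 0 0 0;1 0 0 0 0 0 0")

```text
clock: 15.68
position: [0.511, -0.1506, 0.1155]
ee_rot: [-3.14, -0.023, 0.012]
force: [-12.0, -2.4, -2.7]
width: 0.196
gripper_force: 40.0
```

Depth is 24 mm with a 12 N stop, so B3 is obstructed. I'll back out and return the gauge to the mat.

Call:
send_rows(motion="1 -0.02 0 0 0 0 0;1 -0.038 0 0 0 0 0;1 0 0.04 0 0 0 9.9;1 0 0.04 0 0 0 9.9;1 0 0.04 0 0 0 9.9")

```text
clock: 16.3
position: [0.4574, -0.0296, 0.117]
ee_rot: [3.028, 0.837, 0.001]
force: [-0.5, -0.1, -2.0]
width: 0.198
gripper_force: 40.0
```

Call:
send_rows(motion="1 0 0.04 0 0 0 9.9;1 0 0.0085 0 0 0 9.9;1 0 0 0 0 0 9.9;1 0 0 0 0 0 9.9;1 0 0 0 0 0 9.9")

```text
clock: 16.92
position: [0.4574, 0.0177, 0.1169]
ee_rot: [2.399, 2.028, 0.001]
force: [-0.3, -0.3, -1.2]
width: 0.195
gripper_force: 40.0
```

Call:
send_rows(motion="1 0 0 0 0 0 9.9;1 0 0 0 0 0 0;1 0 0 0 0 0 0")

```text
clock: 17.3
position: [0.4573, 0.0176, 0.1168]
ee_rot: [2.226, 2.217, 0.0]
force: [0.3, -0.1, -1.5]
width: 0.193
gripper_force: 40.0
```

```bash
python3 gl.py w7;python3 - <<'E'
from meas import *
z=np.load('last.npz');W,im=z['W'],z['im'];Z=W[...,2];h=cv2.cvtColor(im,cv2.COLOR_BGR2HSV)
q=(h[...,1]<60)&(h[...,2]>70)&(Z>.02)&(Z<.054)&(W[...,1]>0.02)&(W[...,1]<.2)&(W[...,0]<.5)
for k in comps(q,500):print(pca(W[k]),rect(W[k]),np.median(W[k],0))
for k in comps((Z>.002)&(Z<.0065),2000):print('mat',rect(W[k]))
E
python3 top.py t4
```

```text
t 17.3 p [0.4573 0.0176 0.1168] yaw 89.78 toolx z 0.0001 F [ 0.3 -0.1 -1.5] w 0.19264478130011495 q7 0.21611151604408324
blade (array([0.4569, 0.0428]), np.float64(0.1), np.float64(36.0)) c=(456.9,42.7) size=(36,10) ang=0.4 ztop 0.0429 slope [0.    0.009] xmax 0.4744
blocktop c=(601.2,76.6) size=(91,38) ang=89.7 0.0595 front x 0.5829
face [[0.5823, 0.032, 0.0155], [0.616, 0.0973, 0.0611]] 14534 c=(600.3,64.6) size=(38,67) ang=1.2
edge (array([0.5863, 0.0664]), np.float64(89.9), np.float64(66.0)) top [[0.5828, 0.0318, 0.0581], [0.6169, 0.0972, 0.0612]]
(array([0.457 , 0.0858]), np.float64(90.0), np.float64(90.0)) c=(457.0,82.8) size=(90,36) ang=89.9 [0.45692363 0.08714144 0.04263241]
mat c=(454.0,80.7) size=(80,150) ang=1.2
bar (array([ 0.6379, -0.1449]), np.float64(91.0), np.float64(90.0))
bar (array([0.6485, 0.1946]), np.float64(89.6), np.float64(88.0))
bar (array([0.6247, 0.0766]), np.float64(89.9), np.float64(90.0))
rider 4 [ 0.6263 -0.1468  0.0594]
red (array([ 0.58  , -0.3168]), np.float64(91.3), np.float64(41.0)) c=(580.5,-317.5) size=(10,41) ang=2.3 0.079
red (array([ 0.4945, -0.3618]), np.float64(103.9), np.float64(42.0)) c=(494.9,-363.4) size=(10,42) ang=13.9 0.079
red (array([ 0.4403, -0.272 ]), np.float64(86.1), np.float64(41.0)) c=(440.7,-273.3) size=(41,10) ang=87.5 0.081
green (array([0.5801, 0.3485]), np.float64(73.9), np.float64(38.0)) c=(580.6,349.7) size=(38,10) ang=75.4 0.078
green (array([0.5082, 0.3667]), np.float64(78.9), np.float64(41.0)) c=(507.9,369.0) size=(41,10) ang=81.9 0.08
green (array([0.4476, 0.2918]), np.float64(71.9), np.float64(39.0)) c=(447.8,292.4) size=(39,10) ang=70.9 0.079
```

Call:
send_rows(motion="1 -0.003 -0.004 -0.02 0 0 0;1 0 0 -0.0138 0 0 0;1 0 0 0 0 0 0;0.4 0 0 0 0 0 0;0.4 0 0 0 0 0 0")

```text
clock: 18.02
position: [0.4546, 0.0139, 0.0833]
ee_rot: [2.221, 2.221, 0.001]
force: [0.2, -0.1, -0.9]
width: 0.358
gripper_force: 0.0
```

Call:
send_rows(motion="0.4 0 0 0 0 0 0;0.4 0 0 0.04 0 0 0;0.4 0 0 0.06 0 0 0;0.4 0 0 0.06 0 0 0;0.4 0 -0.06 0 0 0 0")

```text
clock: 18.65
position: [0.4575, -0.0418, 0.247]
ee_rot: [2.206, 2.231, 0.013]
force: [0.6, -0.9, -1.0]
width: 0.598
gripper_force: 0.0
```

Call:
send_rows(motion="0.4 -0.005 -0.06 0 0 0 0;0.4 -0.005 -0.06 0 0 0 0;0.4 -0.005 -0.06 0 0 0 0;0.4 0 -0.047 0 0 0 -3.4;0.4 0 0 0 0 0 0")

```text
clock: 19.27
position: [0.4381, -0.2773, 0.2434]
ee_rot: [2.292, 2.146, -0.002]
force: [-0.6, -0.1, -0.1]
width: 0.6
gripper_force: 0.0
```

```bash
cat > tent.py <<'E'
from meas import *
import sys
s=arm.observe();T=R.from_rotvec(s['ee_rot']).as_matrix();p=np.array(s['position'])
print('t',s['clock'],'p',p.round(4),'toolx yaw',np.degrees(np.arctan2(T[1,0],T[0,0])).round(2),'w',s['width'],'q7',round(s['joints'][6],2))
im,d,m=grab('wrist');W=world(m,d);cv2.imwrite(f'pics/{sys.argv[1]}.png',im)
for c,mk in masks(im).items():
    for q in comps(mk&(W[...,2]>.03),200):
        P=W[q];zm=np.percentile(P[:,2],98);hi=P[P[:,2]>zm-.006];print(c,q.sum(),'zmax',zm.round(4),pca(hi),rect(hi))
E
python3 tent.py w8; python3 - <<'E'
from meas import *
im,d,m=grab('top');W=world(m,d);Z=W[...,2];h=cv2.cvtColor(im,cv2.COLOR_BGR2HSV)
s=np.zeros(Z.shape,bool);s[270:340,240:345]=1
g=masks(im)['blue']&s&(Z>.04);print('grip',rect(W[g]),W[g][:,2].max())
bl=s&(h[...,1]<60)&(h[...,2]>90)
for q in comps(bl,100):print('blade',rect(W[q]),np.median(W[q],0))
E
```

```text
t 19.275 p [ 0.4381 -0.2773  0.2434] toolx yaw 86.22 w 0.5995881522239987 q7 0.71
red 353 zmax 0.0616 (array([ 0.6226, -0.1367]), np.float64(1.3), np.float64(22.0)) c=(622.6,-136.8) size=(22,10) ang=1.3
red 334 zmax 0.0616 (array([ 0.6228, -0.1567]), np.float64(1.5), np.float64(22.0)) c=(622.7,-156.6) size=(22,10) ang=2.1
red 1792 zmax 0.0745 (array([ 0.4396, -0.2731]), np.float64(86.7), np.float64(43.0)) c=(439.3,-274.2) size=(43,10) ang=86.6
red 1565 zmax 0.0744 (array([ 0.5747, -0.306 ]), np.float64(141.1), np.float64(124.0)) c=(540.1,-275.4) size=(24,124) ang=48.6
green 478 zmax 0.0616 (array([ 0.6567, -0.1361]), np.float64(1.6), np.float64(32.0)) c=(657.2,-136.1) size=(32,10) ang=1.3
green 454 zmax 0.0614 (array([ 0.657 , -0.1562]), np.float64(1.4), np.float64(41.0)) c=(652.4,-156.3) size=(41,10) ang=1.4
grip c=(455.1,7.9) size=(45,17) ang=87.3 0.054220476946497946
blade c=(453.6,76.8) size=(35,96) ang=9.5 [nan nan nan]
```

Gauge is flat on the mat. Next I grasp the red tent at (0.4393,-0.2742).

Call:
send_rows(motion="0.4 0.0012 0.003 -0.05 0 0 0.4;0.4 0 0 -0.05 0 0 0;0.4 0 0 -0.0264 0 0 0;0.4 0 0 0 0 0 0;1 0 0 0 0 0 0", force=40)

```text
clock: 20.0
position: [0.4412, -0.2698, 0.1176]
ee_rot: [2.276, 2.164, 0.001]
force: [-0.8, -0.5, -0.1]
width: 0.537
gripper_force: 0.0
```

Call:
send_rows(motion="1 0 0 0 0 0 0;1 0 0 0 0 0 0;1 0 0 0 0 0 0;1 0 0 0 0 0 0;1 0 0 0 0 0 0")

```text
clock: 20.62
position: [0.4405, -0.2703, 0.1166]
ee_rot: [2.278, 2.163, 0.0]
force: [-0.6, 0.5, 1.8]
width: 0.104
gripper_force: 40.0
```

Call:
send_rows(motion="1 0 0 0 0 0 0;1 0 0 0 0 0 0;1 0 0 0.04 0 0 0;1 0 0 0.05 0 0 0;1 0 0 0.048 0 0 0")

```text
clock: 21.25
position: [0.44, -0.2702, 0.2557]
ee_rot: [-2.278, -2.162, 0.001]
force: [0.9, -0.2, -1.1]
width: 0.109
gripper_force: 40.0
```

Call:
send_rows(motion="1 0.05 0.032 0 0 0 1;1 0.05 0.032 0 0 0 1;1 0.05 0.032 0 0 0 1;1 0.047 0.031 0 0 0 1.3;1 0 0 0 0 0 0")

```text
clock: 21.88
position: [0.6406, -0.1383, 0.2529]
ee_rot: [-2.186, -2.254, -0.001]
force: [-1.2, -0.3, -0.8]
width: 0.109
gripper_force: 40.0
```

```bash
python3 tent.py w9; python3 - <<'E'
from meas import *
im,d,m=grab('wrist');W=world(m,d);Z=W[...,2];np.savez('last.npz',im=im,W=W)
b=(Z>.108)&(Z<.122)&(W[...,0]<.75)
for q in comps(b,60):print('bar',rect(W[q]),np.percentile(W[q][:,2],98))
E
```

```text
t 21.875 p [ 0.6406 -0.1383  0.2529] toolx yaw 91.76 w 0.10939459173550248 q7 0.49
red 3102 zmax 0.2103 (array([ 0.6397, -0.1268]), np.float64(93.0), np.float64(15.0)) c=(639.8,-127.6) size=(10,15) ang=1.9
red 432 zmax 0.2107 (array([ 0.6405, -0.1573]), np.float64(90.7), np.float64(13.0)) c=(640.4,-157.4) size=(9,13) ang=1.3
green 304 zmax 0.0616 (array([ 0.656 , -0.1358]), np.float64(3.6), np.float64(28.0)) c=(656.9,-136.2) size=(28,10) ang=1.9
blue 2003 zmax 0.05 (array([0.4549, 0.0086]), np.float64(90.2), np.float64(50.0)) c=(453.9,8.5) size=(50,19) ang=89.9
bar c=(636.5,-121.8) size=(10,41) ang=1.6 0.1154859007685647
```

View pics/w9.png

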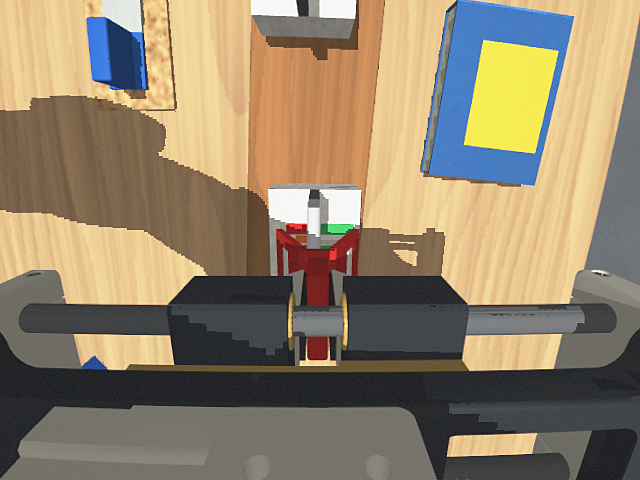

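The tent (fin at (317,300)) is held straight over B3's bar at (314,215). I correct x by -3.5 mm and y by -5 mm, then lower it.

Call:
send_rows(motion="1 -0.0035 -0.005 0 0 0 -0.5;1 0 0 -0.03 0 0 0;1 0 0 -0.02 0 0 0;1 0 0 -0.01 0 0 0;1 0 0 0 0 0 0")

```text
clock: 22.6
position: [0.6337, -0.1485, 0.1943]
ee_rot: [-2.206, -2.237, 0.001]
force: [-0.3, 0.6, -0.6]
width: 0.107
gripper_force: 40.0
```

Call:
send_rows(motion="1 0 0 -0.004 0 0 0;1 0 0 -0.002 0 0 0;1 0 0 0 0 0 0")

```text
clock: 22.98
position: [0.6347, -0.1483, 0.1891]
ee_rot: [2.204, 2.236, 0.002]
force: [3.6, -0.4, -0.7]
width: 0.104
gripper_force: 40.0
```

Call:
send_rows(motion="1 0.003 0 0 0 0 0;1 0 0 -0.002 0 0 0;1 0 0 0 0 0 0")

```text
clock: 23.35
position: [0.6371, -0.1481, 0.1877]
ee_rot: [-2.205, -2.237, -0.001]
force: [-2.1, 2.3, 11.1]
width: 0.109
gripper_force: 40.0
```

Call:
send_rows(motion="0.75 0 0 0 0 0 0;0.6 0 0 0 0 0 0;0.6 0 0 0 0 0 0;0.4 0 0 0.02 0 0 0;0.4 0 0 0.05 0 0 0")

```text
clock: 23.98
position: [0.6359, -0.1478, 0.2563]
ee_rot: [-2.203, -2.235, 0.004]
force: [0.6, 0.4, 1.0]
width: 0.563
gripper_force: 0.0
```

```bash
python3 tent.py w10;python3 top.py t5
```

```text
t 23.975 p [ 0.6359 -0.1478  0.2563] toolx yaw 90.81 w 0.5625493120872409 q7 0.49
red 3546 zmax 0.1454 (array([ 0.636 , -0.1509]), np.float64(90.6), np.float64(44.0)) c=(636.2,-152.0) size=(9,44) ang=0.7
red 290 zmax 0.0521 (array([ 0.5783, -0.2963]), np.float64(1.4), np.float64(18.0)) c=(578.4,-296.7) size=(18,8) ang=2.0
blue 1967 zmax 0.0499 (array([0.4549, 0.0086]), np.float64(90.1), np.float64(50.0)) c=(454.2,8.8) size=(50,19) ang=89.7
bar (array([0.6487, 0.1944]), np.float64(89.6), np.float64(89.0))
bar (array([0.6247, 0.0764]), np.float64(90.0), np.float64(90.0))
red (array([ 0.5802, -0.3176]), np.float64(90.5), np.float64(41.0)) c=(580.6,-317.0) size=(11,40) ang=2.9 0.079
red (array([ 0.4944, -0.3617]), np.float64(104.3), np.float64(41.0)) c=(494.7,-362.5) size=(10,41) ang=14.3 0.078
green (array([0.5801, 0.3486]), np.float64(73.4), np.float64(42.0)) c=(580.7,350.6) size=(42,10) ang=72.8 0.078
green (array([0.5081, 0.3669]), np.float64(79.9), np.float64(40.0)) c=(508.0,368.7) size=(40,10) ang=81.3 0.079
green (array([0.4475, 0.2914]), np.float64(72.5), np.float64(39.0)) c=(447.7,292.1) size=(39,10) ang=70.7 0.079
```

The first red tent hangs on B3 (fin top 0.1454). The second red tent goes to B2.

Call:
send_rows(motion="0.4 -0.019 -0.056 0 0 0 0;0.4 -0.019 -0.056 0 0 0 0;0.4 -0.0195 -0.057 0 0 0 0.2;0.4 0 0 0 0 0 0;0.4 0 0 0 0 0 0")

```text
clock: 24.7
position: [0.5796, -0.3172, 0.2572]
ee_rot: [2.202, 2.24, 0.001]
force: [0.6, -0.1, 0.4]
width: 0.602
gripper_force: 0.0
```

```bash
python3 tent.py w11
```

```text
t 24.7 p [ 0.5796 -0.3172  0.2572] toolx yaw 90.98 w 0.6015984009517236 q7 0.77
red 2869 zmax 0.1452 (array([ 0.6352, -0.1701]), np.float64(94.6), np.float64(11.0)) c=(635.5,-169.6) size=(11,10) ang=86.0
red 1625 zmax 0.0746 (array([ 0.5793, -0.318 ]), np.float64(91.8), np.float64(44.0)) c=(579.6,-318.4) size=(10,44) ang=0.8
red 1042 zmax 0.0743 (array([ 0.4921, -0.353 ]), np.float64(102.0), np.float64(24.0)) c=(492.2,-354.9) size=(10,24) ang=17.0
blue 2378 zmax 0.0744 (array([ 0.368 , -0.3532]), np.float64(20.9), np.float64(184.0)) c=(434.9,-310.9) size=(180,43) ang=32.2
```

Call:
send_rows(motion="0.4 0 -0.001 -0.055 0 0 0;0.4 0 0 -0.055 0 0 0;0.4 0 0 -0.03 0 0 0;0.4 0 0 0 0 0 0;1 0 0 0 0 0 0")

```text
clock: 25.38
position: [0.5807, -0.3178, 0.118]
ee_rot: [2.199, 2.241, 0.001]
force: [0.2, -1.3, 0.9]
width: 0.541
gripper_force: 0.0
```

Call:
send_rows(motion="1 0 0 0 0 0 0;1 0 0 0 0 0 0;1 0 0 0 0 0 0;1 0 0 0 0 0 0;1 0 0 0 0 0 0")

```text
clock: 26.0
position: [0.5795, -0.3183, 0.1167]
ee_rot: [2.202, 2.241, 0.0]
force: [-0.4, -0.4, 1.6]
width: 0.106
gripper_force: 40.0
```

Call:
send_rows(motion="1 0 0 0 0 0 0;1 0 0 0.03 0 0 0;1 0 0 0.055 0 0 0;1 0 0 0.055 0 0 0;1 0 0 0.043 0 0 0")

```text
clock: 26.62
position: [0.5794, -0.3185, 0.3018]
ee_rot: [2.201, 2.24, 0.0]
force: [0.6, -0.2, -1.6]
width: 0.101
gripper_force: 40.0
```

Call:
send_rows(motion="1 0.006 0.056 0 0 0 0;1 0.006 0.056 0 0 0 0;1 0.006 0.056 0 0 0 0;1 0.006 0.056 0 0 0 0;1 0.006 0.056 0 0 0 0")

```text
clock: 27.25
position: [0.6093, -0.0364, 0.2994]
ee_rot: [-2.202, -2.241, 0.0]
force: [1.2, -0.3, -0.7]
width: 0.102
gripper_force: 40.0
```

Call:
send_rows(motion="1 0.006 0.056 0 0 0 0;1 0.0085 0.059 0 0 0 -1;1 0 0 -0.04 0 0 0;1 0 0 0 0 0 0;1 0 0 0 0 0 0")

```text
clock: 27.88
position: [0.6242, 0.0753, 0.2606]
ee_rot: [2.223, 2.219, -0.0]
force: [0.4, 0.2, -1.1]
width: 0.106
gripper_force: 40.0
```

```bash
cat > over.py <<'E'
from meas import *
import sys
s=arm.observe();print(np.round(s['position'],4),np.round(s['force'],1),s['width'])
im,d,m=grab('wrist');W=world(m,d);Z=W[...,2];cv2.imwrite(f'pics/{sys.argv[1]}.png',im)
for q in comps((Z>.108)&(Z<.122)&(W[...,0]<.75),60):print('bar',rect(W[q]),np.percentile(W[q][:,2],98).round(4))
for c in('red','green'):
    for q in comps(masks(im)[c]&(Z>.15),100):
        P=W[q];zm=np.percentile(P[:,2],98);hi=P[P[:,2]>zm-.006];print(c,zm.round(4),rect(hi))
E
python3 over.py w12
```

```text
[0.6242 0.0753 0.2606] [ 0.4  0.2 -1.1] 0.10598144678388187
bar c=(647.5,195.9) size=(89,10) ang=89.7 0.1157
bar c=(623.9,99.7) size=(10,44) ang=0.1 0.1156
red 0.2182 c=(623.6,87.8) size=(19,10) ang=89.9
red 0.2185 c=(623.5,58.0) size=(9,9) ang=0.4
```

Aligned within 1 mm, so I lower and release it.

Call:
send_rows(motion="1 0.0003 0.001 -0.03 0 0 0;1 0 0 -0.025 0 0 0;1 0 0 -0.012 0 0 0;1 0 0 -0.005 0 0 0;1 0 0 -0.002 0 0 0")

```text
clock: 28.55
position: [0.6248, 0.0772, 0.1875]
ee_rot: [2.221, 2.221, 0.002]
force: [-8.9, -0.3, 22.0]
width: 0.106
gripper_force: 40.0
```

Call:
send_rows(motion="1 0 0 0 0 0 0;0.75 0 0 0 0 0 0;0.6 0 0 0 0 0 0;0.4 0 0 0 0 0 0;0.4 0 0 0.02 0 0 0")

```text
clock: 29.18
position: [0.6234, 0.0779, 0.2045]
ee_rot: [-2.22, -2.221, 0.004]
force: [-0.4, -0.2, 1.5]
width: 0.487
gripper_force: 0.0
```

Call:
send_rows(motion="0.4 0 0 0.05 0 0 0;0.4 0 0 0 0 0 0;0.4 0 0 0 0 0 0")

```text
clock: 29.55
position: [0.6241, 0.0779, 0.2554]
ee_rot: [-2.221, -2.222, -0.0]
force: [-0.3, -0.2, -1.2]
width: 0.599
gripper_force: 0.0
```

```bash
python3 tent.py w13
```

```text
t 29.55 p [0.6241 0.0779 0.2554] toolx yaw 90.03 w 0.5986840695941485 q7 0.11
red 3532 zmax 0.1454 (array([0.6244, 0.0786]), np.float64(90.2), np.float64(43.0)) c=(624.3,77.4) size=(10,43) ang=0.3
green 349 zmax 0.0616 (array([0.6704, 0.2058]), np.float64(179.1), np.float64(23.0)) c=(670.6,206.0) size=(23,9) ang=0.3
green 344 zmax 0.0616 (array([0.6706, 0.1859]), np.float64(0.5), np.float64(23.0)) c=(670.6,185.6) size=(23,10) ang=0.5
blue 238 zmax 0.2605 (array([0.5746, 0.1148]), np.float64(179.6), np.float64(6.0)) c=(574.9,114.8) size=(1,6) ang=85.2
```

The second red tent hangs on B2. The green tent at (0.447,0.292) is next.

Call:
send_rows(motion="0.4 -0.0355 0.043 0 0 0 -3.7;0.4 -0.0355 0.043 0 0 0 -3.7;0.4 -0.0355 0.043 0 0 0 -3.7;0.4 -0.0355 0.043 0 0 0 -3.7;0.4 -0.0355 0.043 0 0 0 -3.7")

```text
clock: 30.22
position: [0.4449, 0.2938, 0.2546]
ee_rot: [2.551, 1.833, -0.003]
force: [0.8, 0.4, 0.4]
width: 0.599
gripper_force: 0.0
```

Call:
send_rows(motion="0.4 0 0 0 0 0 0;0.4 0 0 0 0 0 0")

```text
clock: 30.48
position: [0.4465, 0.2924, 0.2549]
ee_rot: [2.548, 1.837, -0.002]
force: [0.0, -0.5, -0.1]
width: 0.602
gripper_force: 0.0
```

```bash
python3 tent.py w14
```

```text
t 30.475 p [0.4465 0.2924 0.2549] toolx yaw 71.57 w 0.6015491402487034 q7 -0.67
red 205 zmax 0.0616 (array([0.6337, 0.2065]), np.float64(179.6), np.float64(22.0)) c=(633.8,206.4) size=(10,22) ang=89.6
green 2389 zmax 0.0746 (array([0.5784, 0.3518]), np.float64(73.3), np.float64(43.0)) c=(579.1,351.4) size=(43,10) ang=73.1
green 1963 zmax 0.0745 (array([0.5074, 0.3718]), np.float64(81.7), np.float64(43.0)) c=(507.7,371.8) size=(43,10) ang=81.7
green 1689 zmax 0.0746 (array([0.4464, 0.2958]), np.float64(70.1), np.float64(44.0)) c=(446.2,295.3) size=(44,10) ang=70.4
green 238 zmax 0.0616 (array([0.6651, 0.2066]), np.float64(174.4), np.float64(37.0)) c=(657.6,210.6) size=(18,42) ang=61.1
green 228 zmax 0.0612 (array([0.6652, 0.186 ]), np.float64(176.1), np.float64(36.0)) c=(657.0,191.0) size=(19,45) ang=57.2
```

Call:
send_rows(motion="0.4 0 0.003 -0.055 0 0 -1.3;0.4 0 0 -0.055 0 0 0;0.4 0 0 -0.028 0 0 0;0.4 0 0 0 0 0 0;1 0 0 0 0 0 0")

```text
clock: 31.15
position: [0.4481, 0.295, 0.1186]
ee_rot: [2.571, 1.804, 0.002]
force: [-0.4, 0.3, 0.5]
width: 0.534
gripper_force: 0.0
```

Call:
send_rows(motion="1 0 0 0 0 0 0;1 0 0 0 0 0 0;1 0 0 0 0 0 0;1 0 0 0 0 0 0;1 0 0 0 0 0 0")

```text
clock: 31.78
position: [0.4468, 0.2959, 0.1176]
ee_rot: [-2.57, -1.807, -0.0]
force: [-0.4, -0.4, 0.6]
width: 0.106
gripper_force: 40.0
```

Call:
send_rows(motion="1 0 0 0 0 0 0;1 0 0 0.04 0 0 0;1 0 0 0.055 0 0 0;1 0 0 0.053 0 0 0;1 0 0 0 0 0 0")

```text
clock: 32.4
position: [0.4485, 0.2964, 0.2692]
ee_rot: [-2.569, -1.806, -0.01]
force: [-0.1, -0.1, -1.6]
width: 0.106
gripper_force: 40.0
```

Call:
send_rows(motion="1 0.0402 -0.0199 0 0 0 3.9;1 0.0402 -0.0199 0 0 0 3.9;1 0.0402 -0.0199 0 0 0 3.9;1 0.0402 -0.0199 0 0 0 3.9;1 0.0402 -0.0199 0 0 0 3.9")

```text
clock: 33.02
position: [0.6484, 0.1955, 0.264]
ee_rot: [-2.223, -2.218, 0.003]
force: [0.8, 0.1, -0.5]
width: 0.103
gripper_force: 40.0
```

Call:
send_rows(motion="1 0 0 0 0 0 0;1 0 0 0 0 0 0")

```text
clock: 33.28
position: [0.6471, 0.1963, 0.2641]
ee_rot: [-2.227, -2.214, 0.003]
force: [1.0, 0.7, -0.7]
width: 0.106
gripper_force: 40.0
```

```bash
python3 over.py w15
```

```text
[0.6471 0.1963 0.2641] [ 1.   0.7 -0.7] 0.10601723559446229
bar c=(648.0,219.3) size=(44,10) ang=89.5 0.1157
bar c=(633.9,92.9) size=(17,6) ang=89.0 0.1195
green 0.2206 c=(646.4,208.2) size=(19,10) ang=89.9
green 0.2208 c=(646.2,178.5) size=(9,9) ang=0.7
```

Call:
send_rows(motion="1 0.0016 0 -0.03 0 0 0;1 0 0 -0.026 0 0 0;1 0 0 -0.014 0 0 0;1 0 0 -0.005 0 0 0;1 0 0 -0.001 0 0 0")

```text
clock: 33.95
position: [0.6494, 0.1966, 0.19]
ee_rot: [2.226, 2.216, 0.001]
force: [-0.4, -0.4, -0.7]
width: 0.11
gripper_force: 40.0
```

Call:
send_rows(motion="1 0 0 0 0 0 0;0.75 0 0 0 0 0 0;0.6 0 0 0 0 0 0;0.4 0 0 0 0 0 0;0.4 0 0 0.02 0 0 0")

```text
clock: 34.58
position: [0.6484, 0.1962, 0.2089]
ee_rot: [-2.226, -2.215, 0.004]
force: [-0.3, -0.3, 0.1]
width: 0.49
gripper_force: 0.0
```

Call:
send_rows(motion="0.4 0 0 0.05 0 0 0;0.4 0 0 0.06 0 0 0;0.4 0 0 0 0 0 0;0.4 0 0 0 0 0 0")

```text
clock: 35.08
position: [0.6493, 0.1962, 0.3205]
ee_rot: [2.227, 2.216, 0.002]
force: [-0.0, -0.2, -0.1]
width: 0.596
gripper_force: 0.0
```

```bash
python3 tent.py w16; python3 over.py w16b >/dev/null; python3 - <<'E'
from meas import *
im,d,m=grab('side');cv2.imwrite('pics/s2.png',im)
E
```

```text
t 35.075 p [0.6493 0.1962 0.3205] toolx yaw 89.72 w 0.596189919751755 q7 -0.08
red 762 zmax 0.1455 (array([0.6246, 0.0846]), np.float64(90.7), np.float64(31.0)) c=(624.6,83.8) size=(10,31) ang=1.2
green 1974 zmax 0.0745 (array([0.5089, 0.3715]), np.float64(81.5), np.float64(43.0)) c=(508.1,371.5) size=(43,11) ang=81.6
green 1580 zmax 0.0745 (array([0.5804, 0.3509]), np.float64(74.0), np.float64(44.0)) c=(580.0,351.1) size=(44,10) ang=73.5
green 2438 zmax 0.1452 (array([0.6516, 0.1966]), np.float64(89.7), np.float64(43.0)) c=(651.7,195.7) size=(43,9) ang=89.7
```

View pics/s2.png

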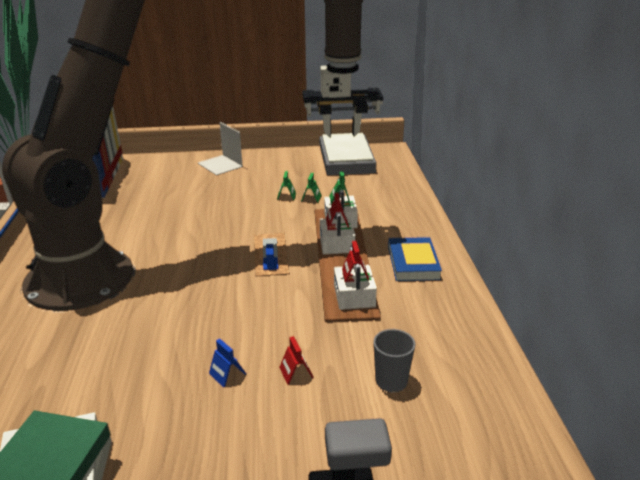

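View pics/t4.png

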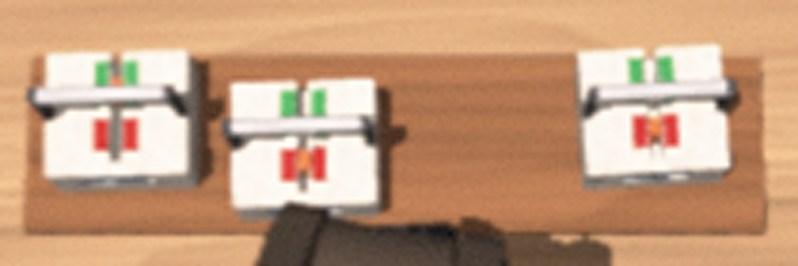

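```bash
python3 tent.py w17 | grep green; python3 - <<'E'
from meas import *
z=np.load('toplast.npz')
im,d,m=grab('top');W=world(m,d);Z=W[...,2];s=np.zeros(Z.shape,bool);s[270:340,240:345]=1
g=masks(im)['blue']&s&(Z>.04);print('grip',rect(W[g]));h=cv2.cvtColor(im,cv2.COLOR_BGR2HSV)
for q in comps(s&(h[...,1]<60)&(h[...,2]>90)&np.isfinite(Z),100):print('blade',rect(W[q]),np.median(W[q],0).round(4))
E
```

```text
green 1995 zmax 0.0746 (array([0.5088, 0.3712]), np.float64(81.3), np.float64(44.0)) c=(508.5,371.4) size=(44,11) ang=81.2
green 1599 zmax 0.0746 (array([0.5804, 0.351 ]), np.float64(73.7), np.float64(44.0)) c=(579.9,351.0) size=(44,10) ang=74.3
green 2490 zmax 0.1453 (array([0.6515, 0.1971]), np.float64(89.1), np.float64(43.0)) c=(651.8,196.1) size=(43,10) ang=89.7
grip c=(455.0,7.9) size=(18,45) ang=0.2
blade c=(455.3,76.2) size=(94,36) ang=89.3 [0.4553 0.0806 0.008 ]
```

The markers agree with the gauging: B1's is in its green zone at (118,78), and B2's at (302,160) and B3's at (655,128) are in their red zones. The tents hang still, the gauge lies flat on the mat, and the arm is clear. I'm handing in.

```bash
python3 -c "
from cell import arm
print(arm.sign_off())"
```

```text
the job is handed in; nothing more can be done
None
```

The job is handed in, with no verdict shown: all three blocks on the board were gauged, the two obstructed ones (y = 0.077 and -0.146 m) carry red tents, the clear one (y = 0.196 m) carries a green one, the gauge lies flat on its mat, and the book and cup were not touched.

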